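Set up the toppling demonstration: loaded box, heavy end down, on the tilting board

TASK

Set up the toppling demonstration. The plain wooden box has a weight hidden in one end (lifting it by its swinging handle shows which): stand it upright on the lowered tilting board with the heavy end down, square against the handle side of the metal stop strip, and let go. Then raise the board by its handle fully up to its stop, so that it stays there with the box still standing on it; leave the other things on the bench alone.

Things in the scene. Friction and masses are not known exactly. Their poses are not given: they have to be found in the camera images.
- loaded_box: closed box of pale wood, 170 x 50 x 50 mm, lying on a long face; origin: centre of that underside, x along the length, y across, z up as found. The ends look alike; one (+x or -x, it varies) hides a weight, the other light packing, each with 2 mm of play. 0.5 to 0.7 kg; centre of mass about 42 mm from the middle. Lifted 45 mm by its handle the heavy end stays down (about 0.5 rad).
- box_mid (a point): the centre of the loaded box, 85 mm from either end and 25 mm inside each long face; axes as the box's
- bail_bar (a point): middle of the wooden grip of the wire handle on the lid: a bar 9 mm thick, 36 mm long, along the box's y. The handle swings about the box's y on lugs at the middle of the lid, 54 mm above the box's underside, 41 mm below this bar; 0.6 rad either way, found upright within 0.15 rad; slight friction. Its y lies along the bar, its z from the lugs to the bar.
- tilt_base: fixed wooden base of the tilting board, 310 x 130 mm; origin at the centre of its underside on the bench, x from the handle end towards the hinge end, z up. From 60 to 94 mm ahead (+x) of the origin a slotted aluminium arm 83 mm high stands at either long side, 68 mm out from the middle line.
- board (a joint): angle of the plywood board (292 x 124 x 10 mm) about its hinge, rad: 0 level, growing as the handle end rises, 0.32 at its stop. Stiff clamped hinge (2.2 N m of friction): it stays where it is left; raising it with the box on takes 10 to 15 N at the handle. The hinge line runs along the base's y, 147 mm ahead (+x) of the base's origin, 21.5 mm above the bench.
- board_top (a point): point on the board's upper face, at the middle of the foot of the metal stop strip, on its handle side; 29.5 mm above the bench when level. x along the board towards the hinge, y along the strip, z out of the face. The strip (110 mm long, 8 wide, 5.5 high) lies just ahead (+x); the box stands on the -x side, touching it.
- board_handle (a point): middle of the straight round bar of the steel bow handle at the board's handle end: bar 10 mm thick, 80 mm long along the point's y, 38 mm above the board's upper face, 167 mm from point board_top towards -x; axes as point board_top's
- petri_1: shallow round dish, 90 mm across, 15 mm high; bystander; origin at the centre of its underside
- beaker_2: small glass beaker, 60 mm across, 66 mm high; bystander; origin at the centre of its underside
- peg: wooden clothes-peg half, 72 mm long; bystander; origin at the centre of its underside

How it is judged:
By the outcome, as a careful person would: the job done as asked, in the order asked, and still so for the second after the job is handed in, with the robot touching nothing.
It also fails if it takes over 64 s, if anything falls off the work surface, if the arm or the gripper's body presses on something with over 40 N, if the wrist force passes 120 N, or if a joint passes its speed limit or range.

ROBOT

A 7-joint arm with a two-finger parallel gripper is mounted at the origin on a cart in front of the work surface, level with it; the furniture and walls round the work are solid. World frame = base frame: x ahead of the robot, y to its left, z up, the work surface at z = 0. Lengths are in m, angles in rad, forces in N, time in s.
With the tool pointing down it reaches from about 0.425 to 0.925 m from the base axis. Payload 6.8 kg.
Tool frame: the origin (TCP) lies at the very end of the fingers, on their centre line; the grasp point (between the pads) lies bot.grip_point_offset behind it (bot.grip_point_offset is the distance from the TCP to the grasp point, in m); z points along the fingers, y is the line along which they close (so a half turn about z gives the same grasp; the last joint's range is limited). The gripper opens to 85 mm and grips with 20 to 120 N. Pads are 22 mm wide; open, the fingers measure 114 mm over their backs; the gripper's body (76 mm by 85 mm) begins 54 mm behind the grasp point. The pads swing forward as they close: fully open they stand 13 mm farther back than shut.
Start: joints at [-1.22, 0.477, 0.022, 1.555, -0.011, 1.109, -0.083], TCP at [0.299, 0.605, 0.231] pointing down, gripper open.
Joint ranges: [-2.96, 2.96], [-0.34, 2.1], [-1.41, 1.46], [0.24, 2.44], [-1.37, 4.51], [0.17, 1.92], [-2.96, 2.96]. Speed limits (rad/s): [2.39, 2.39, 3.14, 3.14, 3.14, 3.14, 3.14].

INTERFACE

Orientations are given as a unit quaternion [w, x, y, z].
In Python, from station import bot, imaging gives the robot as it stands. The module is installed in compiled form; this text tells all that it offers.
- The arm moves only by the tool carry_out, never from a script. Its argument "targets" is one flat list of numbers, 5 for each row, row after row: the closure in counts, from 0 (fully open) to 255 (shut), then the shift along the world's x, y, z in mm, then the turn about the world's z in degrees. A call has 1 to 20 rows; each row shifts and turns the commanded pose from where the row before left it; what a row does not reach is not made up. A row lasts 1/10 s, in which the tool goes at most 50 mm and 8.59 degrees, less where a joint would pass 70% of its speed; a pose out of reach is approached as far as the arm can. A call is refused whole if a number of a shift passes 50 or a number of a turn 8.59, either way. A call with a gripper value outside its range is refused whole. The fingers move at their own pace and stop on an object; "newtons" is the grip in N (left out, the last holds). Time passes only in rows, so rows that do not move let the fingers close. It gives the time, the measured TCP pose, the force, the opening and the grip force at its end, in the units of the state.
- bot.get_obs(): the state, without advancing time (a new reading comes with each control period).
- imaging.read_camera(name): name is "scene" or "top"; returns a dict with "frame" (480x640x3 uint8, red, green, blue), "fov_y" (degrees; the focal length in pixels is half the picture's height over the tangent of half this angle, whatever the lens; pixels are square), "cx", "cy" (the principal point, pixels), "pose" (4x4, takes a point from camera to world coordinates). Camera axes: x right, y up, looking along -z (the intrinsics and any distortion apply to the point x, -y, -z); pixel columns grow to the right and rows downward; lengths in m; the calibration is good to about 2 mm. A picture is of the moment at which its call begins. There is no depth.
- bot.hand_in(): hands the job in; it is judged then, once.
The state is a dict: "t": time; "q": joint angles; "joint_vel": joint speeds; "joint_torque": joint torques, N m; "eef_pos": TCP position; "tool_rot": TCP orientation; "contact_force": force on the tool from outside, world axes, zero at the start; "torque": the same for the moment, N m; "gripper_width": opening from 0.0 (shut) to 1.0 (fully open); "grasp_force": force on a finger pad.
Only numpy, scipy, OpenCV 4.12 (cv2) and the standard library are available. Lean on these libraries where they do the work, as an engineer would, in place of code of your own. Each camera call takes 0.05 s, during which the arm holds its last target. There are 200 camera calls.

## Working session

There is one attempt and no reset: what is moved stays moved. The work goes in short steps, Python scripts to look and compute and a tool call to move; the robot and the scene stay as the last step left them, time stands still between calls to the robot, and variables do not carry over. Pictures are saved under pics/ and viewed, at most 10 in all, crops included, and the job is handed in when it is done.

Besides the shell and the picture viewer there is one more tool, called after "Emit:" as a command line: name --argument value ..., lists and objects as JSON in quotes. carry_out: Moves the arm, as the interface text tells. Its arguments: {"type":"object","properties":{"targets":{"type":"array","items":{"type":"number"}},"newtons":{"type":"number"}},"required":["targets"]}

```bash
mkdir -p pics
cat > h.py <<'E'
import numpy as np, cv2
from station import bot, imaging
def shot(name,fn=None):
    c=imaging.read_camera(name)
    if fn: cv2.imwrite('pics/'+fn,c['frame'][:,:,::-1])
    return c
def ray(c,u,v):
    f=240/np.tan(np.radians(c['fov_y'])/2)
    d=np.array([(u-c['cx'])/f,-(v-c['cy'])/f,-1.]); P=np.array(c['pose'])
    return P[:3,3],P[:3,:3]@d
def onz(c,u,v,z):
    o,d=ray(c,u,v); return o+d*(z-o[2])/d[2]
def proj(c,p):
    P=np.array(c['pose']); f=240/np.tan(np.radians(c['fov_y'])/2)
    q=P[:3,:3].T@(np.array(p)-P[:3,3]); return c['cx']-f*q[0]/q[2], c['cy']+f*q[1]/q[2]
E
python3 - <<'E'
from h import *
for n in('scene','top'):
    c=shot(n,n+'1.png'); print(n,c['fov_y'],c['cx'],c['cy'],np.round(c['pose'],3).tolist(),[k for k in c])
o=bot.get_obs(); print(o, bot.grip_point_offset)
E
```

```text
scene 45.05799712855644 314.95404162476194 234.91125957515501 [[0.485, 0.418, -0.768, -0.299], [-0.875, 0.232, -0.426, -0.474], [-0.0, 0.878, 0.478, 0.65], [0.0, 0.0, 0.0, 1.0]] ['frame', 'fov_y', 'cx', 'cy', 'pose']
top 57.06400312845471 320.49171548911045 238.1658107406997 [[0.014, 0.997, -0.079, 0.531], [-1.0, 0.014, 0.001, 0.035], [0.002, 0.079, 0.997, 0.953], [0.0, 0.0, 0.0, 1.0]] ['frame', 'fov_y', 'cx', 'cy', 'pose']
{'t': 0.1, 'q': array([-1.22010327,  0.47774697,  0.02230271,  1.55634176, -0.01146286,
        1.10928467, -0.08311194]), 'joint_vel': array([-0.00070438, -0.00190942, -0.00093631, -0.00441493, -0.00041267,
        0.00090899, -0.00035295]), 'joint_torque': array([ 4.54160894e-03, -5.97755671e+01,  1.61371998e+00, -2.81949323e+01,
        1.29213533e-02,  4.93940141e-03,  3.28752662e-05]), 'eef_pos': array([0.29869841, 0.60472631, 0.23040693]), 'tool_rot': array([-1.21170916e-04,  2.27360487e-01,  9.73810313e-01, -8.17545210e-04]), 'contact_force': array([-0.39015252, -0.24337112,  0.7636786 ]), 'torque': array([ 0.01165616,  0.00869772, -0.00344015]), 'grasp_force': 0.0, 'gripper_width': 0.9986578764224614} 0.0187
```

View pics/scene1.png

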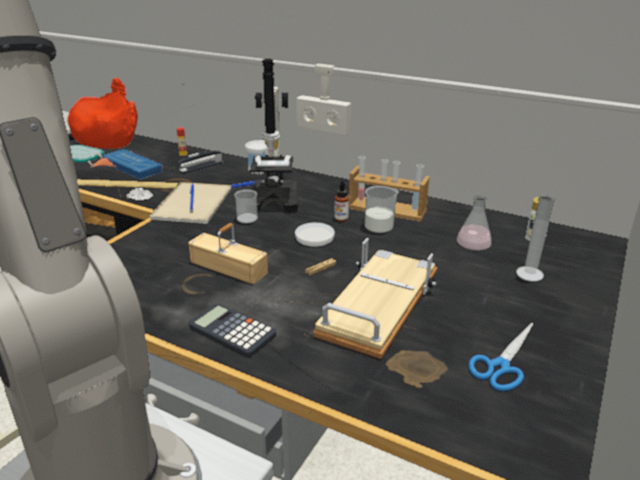

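View pics/top1.png

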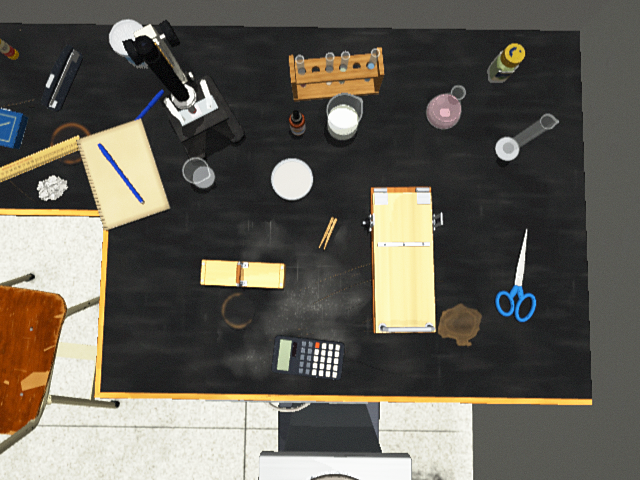

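Scene view: box near (228,258), tilting board near (380,300), its handle at (350,318). Top view: box at (243,273) with the bail at (240,273), strip at (403,244) and handle bar at (407,329). Next I'll measure these.

Run:
```python
from h import *
c=shot('top'); im=c['frame']; hsv=cv2.cvtColor(im,cv2.COLOR_RGB2HSV)
def rect(x0,y0,x1,y1,z,m):
    mm=np.zeros(im.shape[:2],np.uint8); mm[y0:y1,x0:x1]=m[y0:y1,x0:x1]
    mm=cv2.morphologyEx(mm,cv2.MORPH_CLOSE,np.ones((9,9)))
    k=max(cv2.findContours(mm,0,2)[0],key=cv2.contourArea); r=cv2.minAreaRect(k)
    b=cv2.boxPoints(r); print(r); P=np.array([onz(c,*p,z)[:2] for p in b]); print(P.round(4).tolist(),P.mean(0).round(4),np.linalg.norm(np.diff(P,axis=0),axis=1).round(4))
    return P
m=cv2.inRange(hsv,(15,40,150),(35,255,255))
rect(190,250,300,300,.05,m)
rect(360,180,450,340,.0295,m)
# strip: greyish within board
g=cv2.inRange(hsv,(0,0,100),(180,60,255))
for (a,z) in (((378,238,432,250),.035),((378,320,436,336),.0675)):
    mm=np.zeros_like(g); x0,y0,x1,y1=a; mm[y0:y1,x0:x1]=g[y0:y1,x0:x1]
    ys,xs=np.nonzero(mm); vx=cv2.fitLine(np.c_[xs,ys].astype(np.float32),2,0,.01,.01).ravel()
    print(a,len(xs),vx, xs.min(),xs.max(),[onz(c,u,vx[3]+(u-vx[2])*vx[1]/vx[0],z).round(4).tolist() for u in (xs.min(),xs.max())])
r=cv2.resize(np.hstack([im[225:300,190:300],im[225:300,365:445]]),None,fx=4,fy=4,interpolation=2)
r2=cv2.resize(np.hstack([im[310:340,365:445],im[180:210,365:445]]),None,fx=4,fy=4,interpolation=2)
r2=cv2.copyMakeBorder(r2,0,0,0,r.shape[1]-r2.shape[1],0)
cv2.imwrite('pics/c1.png',np.vstack([r,r2])[:,:,::-1])
```

```text
((241.9971923828125, 273.5572814941406), (83.16178131103516, 25.01894187927246), 2.815556287765503)
[[0.5062, 0.278], [0.557, 0.2773], [0.5511, 0.1074], [0.5003, 0.1089]] [0.5286 0.1929] [0.0508 0.17   0.0508]
((402.524658203125, 259.8374938964844), (145.40768432617188, 61.267616271972656), 88.31531524658203)
[[0.7128, -0.069], [0.7185, -0.1989], [0.4146, -0.2059], [0.4092, -0.0794]] [ 0.5638 -0.1383] [0.13   0.304  0.1266]
(378, 238, 432, 250) 248 [ 9.9999857e-01 -1.7059778e-03  4.0084677e+02  2.4364113e+02] 378 430 [[0.5946, -0.0862, 0.035], [0.5963, -0.1947, 0.035]]
(378, 320, 436, 336) 335 [ 9.9999785e-01 -2.0649536e-03  4.0599402e+02  3.2817014e+02] 378 434 [[0.4245, -0.0825, 0.0675], [0.4262, -0.1935, 0.0675]]
```

View pics/c1.png

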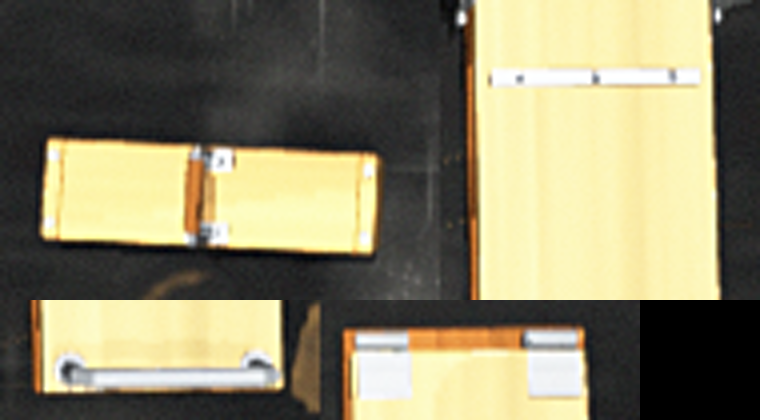

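The crops show the bail upright at the box's middle, the strip centred near (403.7,244.3) in the full picture, and the handle bar centred at (408.3,328). From these:
- **Box:** centre (0.529, 0.193), long axis about 2° off world y.
- **board_top:** about (0.5915, -0.140), board yaw about 1°.

I'll go to the bail, closing along the bar.

Emit:
carry_out --targets '[0, 16.5, -29.5, 0, -4.7, 0, 16.5, -29.5, 0, -4.7, 0, 16.5, -29.5, 0, -4.7, 0, 16.5, -29.5, 0, -4.7, 0, 16.5, -29.5, 0, -4.7, 0, 16.5, -29.5, 0, -4.7, 0, 16.5, -29.5, 0, -4.7, 0, 16.5, -29.5, 0, -4.7, 0, 16.5, -29.5, 0, -4.7, 0, 16.5, -29.5, 0, -4.7, 0, 16.5, -29.5, 0, -4.7, 0, 16.5, -29.5, 0, -4.7, 0, 16.5, -29.5, 0, -4.7, 0, 16.5, -29.5, 0, -4.7, 0, 0, 0, 0, 0]' --newtons 60

```text
t: 1.65
eef_pos: [0.5322, 0.186, 0.2315]
tool_rot: [0.001, 0.724, 0.69, -0.0]
contact_force: [-0.8, -0.7, 0.5]
gripper_width: 1.0
grasp_force: 0.0
```

Emit:
carry_out --targets '[0, -1, 3, -30, 0.4, 0, -1, 3, -30, 0.4, 0, 0, 0, -35, 0, 0, 0, 0, -35, 0, 0, 0, 0, -26, 0, 0, 0, 0, 0, 0, 255, 0, 0, 0, 0, 255, 0, 0, 0, 0, 255, 0, 0, 0, 0, 255, 0, 0, 0, 0, 255, 0, 0, 0, 0, 255, 0, 0, 0, 0]'

```text
t: 2.85
eef_pos: [0.5289, 0.199, 0.0775]
tool_rot: [0.0, 0.715, 0.699, 0.002]
contact_force: [-2.7, -0.4, 7.5]
gripper_width: 0.523
grasp_force: 60.1
```

Run:
```python
from h import *
a=shot('scene')['frame'][150:300,130:330]; b=shot('top')['frame'][200:320,170:330]
a=cv2.resize(a,(400,300)); b=cv2.resize(b,(400,300))
cv2.imwrite('pics/g1.png',np.hstack([a,b])[:,:,::-1])
```

```text
(no output)
```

View pics/g1.png

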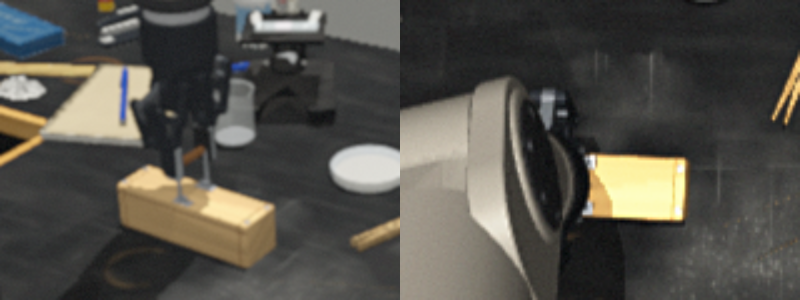

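The left crop shows both fingers on the bail's wire ends, and the opening is about 44 mm, so it's gripped. Next I'll lift it 45 mm and look.

Emit:
carry_out --targets '[255, 0, 0, 10, 0, 255, 0, 0, 10, 0, 255, 0, 0, 10, 0, 255, 0, 0, 10, 0, 255, 0, 0, 5, 0, 255, 0, 0, 0, 0, 255, 0, 0, 0, 0, 255, 0, 0, 0, 0]'

```text
t: 3.75
eef_pos: [0.5274, 0.198, 0.1197]
tool_rot: [-0.0, 0.715, 0.699, -0.001]
contact_force: [0.2, -0.0, -4.9]
gripper_width: 0.518
grasp_force: 63.4
```

Run:
```python
from h import *
a=shot('scene')['frame'][150:300,130:330]; b=shot('top')['frame'][200:320,170:330]
a=cv2.resize(a,(400,300)); b=cv2.resize(b,(400,300))
cv2.imwrite('pics/g2.png',np.hstack([a,b])[:,:,::-1]); print(bot.get_obs()['torque'])
```

```text
[-0.02763784  0.01676404  0.03270119]
```

View pics/g2.png

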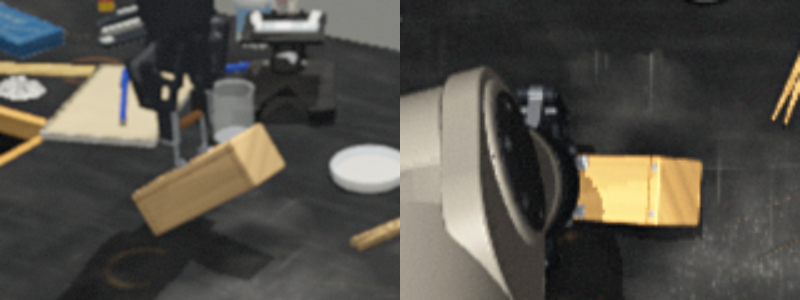

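The -y (right) end rises, so the heavy end is +y. I'll set it down, open and measure the visible light end.

Emit:
carry_out --targets '[255, 0, 0, -10, 0, 255, 0, 0, -10, 0, 255, 0, 0, -10, 0, 255, 0, 0, -10, 0, 255, 0, 0, -5, 0, 255, 0, 0, 0, 0, 0, 0, 0, 0, 0, 0, 0, 0, 0, 0, 0, 0, 0, 0, 0, 0, 0, 0, 0, 0, 0, 0, 0, 0, 0]'

```text
t: 4.95
eef_pos: [0.528, 0.1985, 0.0755]
tool_rot: [-0.0, 0.715, 0.699, 0.0]
contact_force: [-0.8, 0.2, -0.1]
gripper_width: 0.998
grasp_force: 0.0
```

Run:
```python
from h import *
c=shot('top'); im=c['frame']; hsv=cv2.cvtColor(im,cv2.COLOR_RGB2HSV)
m=cv2.inRange(hsv,(12,60,90),(35,255,255)); mm=np.zeros_like(m); mm[245:305,235:305]=m[245:305,235:305]
k=max(cv2.findContours(cv2.morphologyEx(mm,3,np.ones((5,5))),0,1)[0],key=cv2.contourArea)[:,0,:]
right=[k[k[:,1]==y][:,0].max() for y in range(265,283)]
print(k.min(0),k.max(0),'right',right)
for x in (255,262,270,278): 
  s=k[k[:,0]==x][:,1]; print(x,s.min(),s.max(),[onz(c,x,v+e,.05)[:2].round(4).tolist() for v,e in ((s.min(),-.5),(s.max(),.5))])
print('end',onz(c,np.median(right)+.5,273,.05))
o=bot.get_obs(); print(o['eef_pos'],o['gripper_width'],o['contact_force'])
```

```text
[244 262] [294 289] right [np.int32(293), np.int32(294), np.int32(293), np.int32(293), np.int32(293), np.int32(293), np.int32(293), np.int32(293), np.int32(293), np.int32(293), np.int32(293), np.int32(293), np.int32(293), np.int32(293), np.int32(293), np.int32(293), np.int32(293), np.int32(293)]
255 262 287 [[0.5535, 0.167], [0.5007, 0.1657]]
262 262 287 [[0.5537, 0.1527], [0.5009, 0.1514]]
270 263 288 [[0.5519, 0.1364], [0.4991, 0.1351]]
278 263 288 [[0.5521, 0.12], [0.4993, 0.1189]]
end [0.53117067 0.08794595 0.05      ]
[0.52801889 0.19838151 0.07550699] 0.9996567497421539 [-0.26690528  0.03372821 -0.31919598]
```

The box was set down shifted about 20 mm towards -y: light end at y≈0.09, bail leaning towards the heavy end. Next I'll grip the sides 20 mm from the light end.

Emit:
carry_out --targets '[0, 0, -29, 0, 0, 0, -1, -29, 0, -0.6, 0, -1, -28.5, 0, 0, 0, 0, 0, -20, 0, 0, 0, 0, -24, 0, 0, 0, 0, -23, 0, 0, 0, 0, 0, 0, 255, 0, 0, 0, 0, 255, 0, 0, 0, 0, 255, 0, 0, 0, 0, 255, 0, 0, 0, 0, 255, 0, 0, 0, 0]' --newtons 25

```text
t: 6.2
eef_pos: [0.5266, 0.112, 0.0095]
tool_rot: [0.0, 0.719, 0.695, 0.001]
contact_force: [-1.6, -0.6, 7.2]
gripper_width: 0.583
grasp_force: 26.8
```

Emit:
carry_out --targets '[255, 0, 2, 9.5, 0, 255, 0, 3, 9.5, 0, 255, 0, 3.5, 9.5, 0, 255, 0, 4, 9.4, 0, 255, 0, 5, 8.5, 0, 255, 0, 5, 8.4, 0, 255, 0, 5.5, 8.2, 0, 255, 0, 6, 8.2, 0]' --newtons 25

```text
t: 7.0
eef_pos: [0.5259, 0.1463, 0.0802]
tool_rot: [-0.0, 0.719, 0.695, 0.0]
contact_force: [-0.3, 0.8, -5.8]
gripper_width: 0.582
grasp_force: 27.0
```

Run:
```python
from h import *
a=shot('scene')['frame'][150:300,130:330]; b=shot('top')['frame'][200:320,170:330]
a=cv2.resize(a,(400,300)); b=cv2.resize(b,(400,300))
cv2.imwrite('pics/g3.png',np.hstack([a,b])[:,:,::-1]); o=bot.get_obs();print(o['torque'],o['contact_force'])
```

```text
[0.32772452 0.10554168 0.01926509] [-1.16078328  0.03260831 -0.17461487]
```

View pics/g3.png

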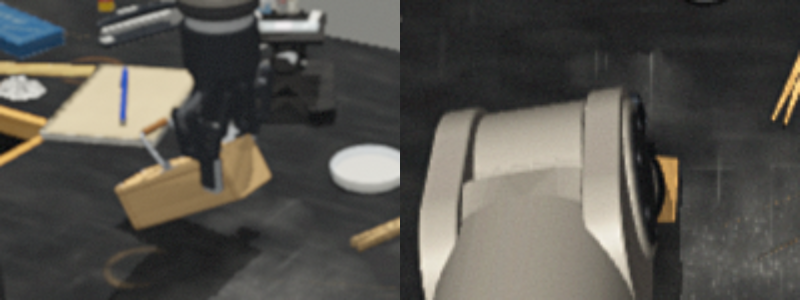

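The box is pivoting in the pads as planned, tilted about 25–30° with the light end up. I'll carry on along the arc.

Emit:
carry_out --targets '[255, 0, 7, 7.2, 0, 255, 0, 7.3, 6.8, 0, 255, 0, 7.5, 6.5, 0, 255, 0, 7.8, 6.2, 0, 255, 0, 8.4, 5.2, 0, 255, 0, 8.8, 4.8, 0, 255, 0, 9.1, 4.2, 0, 255, 0, 9.3, 3.7, 0, 255, 0, 9.5, 3, 0, 255, 0, 9.7, 2.4, 0, 255, 0, 9.8, 1.7, 0, 255, 0, 10, 1, 0, 255, 0, 10, 0.5, 0, 255, 0, 10, 0, 0, 255, 0, 10, 0, 0, 255, 0, 10, 0, 0, 255, 0, 0, 0, 0, 255, 0, 0, 0, 0]'

```text
t: 8.9
eef_pos: [0.5258, 0.2899, 0.1325]
tool_rot: [0.0, 0.719, 0.696, -0.0]
contact_force: [-0.1, -0.5, -5.2]
gripper_width: 0.582
grasp_force: 27.3
```

Run:
```python
from h import *
a=shot('scene')['frame'][100:300,80:280]; b=shot('top')['frame'][200:320,130:290]
a=cv2.resize(a,(400,400)); b=cv2.resize(b,(400,300)); b=cv2.copyMakeBorder(b,0,100,0,0,0)
cv2.imwrite('pics/g4.png',np.hstack([a,b])[:,:,::-1]); o=bot.get_obs();print(o['torque'],o['contact_force'])
```

```text
[-0.31712334  0.04157275 -0.01423124] [-0.51744706  0.23425141 -5.34776954]
```

View pics/g4.png

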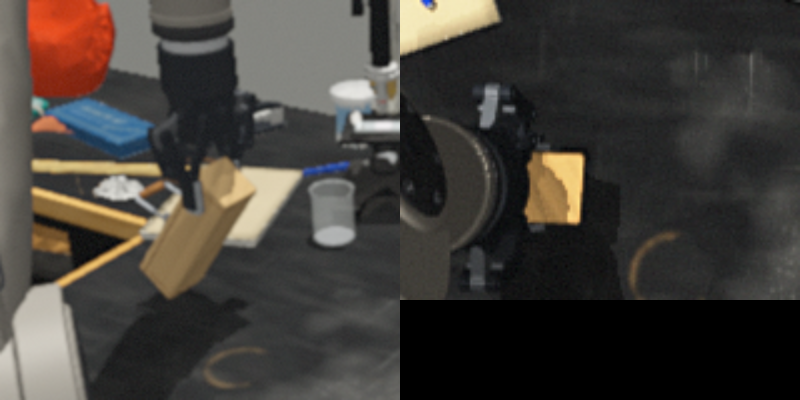

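The box is hanging free, tilted about 55°, and pad friction is holding it there. I'll drop the grip to 20 N and jerk it in +y so the heavy end swings under.

Emit:
carry_out --targets '[255, 0, 0, 30, 0, 255, 0, -15, 10, 0, 255, 0, -15, 0, 0, 255, 0, -10, 0, 0, 255, 0, 40, 0, 0, 255, 0, 20, 0, 0, 255, 0, 8, 0, 0, 255, 0, 0, 0, 0, 255, 0, -10, 0, 0, 255, 0, -20, 0, 0, 255, 0, -20, 0, 0, 255, 0, -12, 0, 0, 255, 0, 40, 0, 0, 255, 0, 20, 0, 0, 255, 0, 8, 0, 0, 255, 0, 0, 0, 0, 255, 0, 0, 0, 0]' --newtons 20

```text
t: 10.7
eef_pos: [0.526, 0.3226, 0.1725]
tool_rot: [0.0, 0.719, 0.695, -0.001]
contact_force: [-1.0, -1.5, -5.7]
gripper_width: 0.589
grasp_force: 27.9
```

```bash
cat > tilt.py <<'E'
from h import *
c=shot('scene','t.png'); im=c['frame']; o=bot.get_obs(); p=o['eef_pos']
u,v=map(int,proj(c,[p[0],p[1],p[2]-.03]))
hsv=cv2.cvtColor(im,cv2.COLOR_RGB2HSV); m=cv2.inRange(hsv,(12,60,70),(28,255,255))
mm=np.zeros_like(m); mm[v-75:v+75,u-60:u+60]=m[v-75:v+75,u-60:u+60]
k=max(cv2.findContours(mm,0,2)[0],key=cv2.contourArea); r=cv2.minAreaRect(k); 
vx=cv2.fitLine(k,2,0,.01,.01).ravel()
print('tool px',u,v,'rect',np.round(r[0]),np.round(r[1]),r[2],'contour line deg',np.degrees(np.arctan2(vx[1],vx[0])))
print('vertical px deg',np.degrees(np.arctan2(*(np.array(proj(c,p))-np.array(proj(c,p-[0,0,.1])))[::-1])))
print(o['torque'],o['contact_force'],p)
E
python3 tilt.py
```

```text
tool px 173 195 rect [164. 206.] [84. 82.] 70.09625244140625 contour line deg 78.6998
vertical px deg -97.31271807962683
[ 0.00973809 -0.03560582 -0.00637458] [-0.1900539  -0.68418773 -4.80527297] [0.52617496 0.32214871 0.17258052]
```

Run:
```python
from h import *
a=shot('scene')['frame'][100:300,70:270]; b=shot('top')['frame'][200:320,110:270]
a=cv2.resize(a,(400,400)); b=cv2.resize(b,(400,300)); b=cv2.copyMakeBorder(b,0,100,0,0,0)
cv2.imwrite('pics/g5.png',np.hstack([a,b])[:,:,::-1]); o=bot.get_obs();print(o['torque'],o['contact_force'])
```

```text
[ 0.01549915  0.0226145  -0.01124572] [-1.32165238 -0.97652432 -5.45711733]
```

View pics/g5.png

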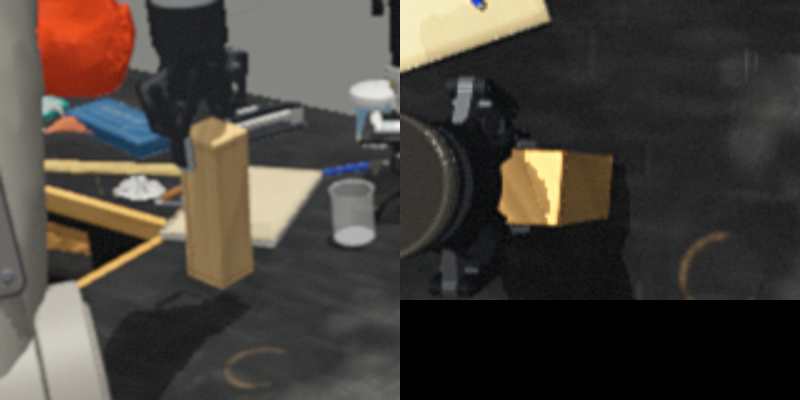

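The box now hangs nearly vertical, top leaning about 10° towards -y, but the pads sit near its lid-side edge. I'll set it down on the bench to right itself and regrip it centred.

Emit:
carry_out --targets '[255, 0, 0, -8, 0, 255, 0, 0, -8, 0, 255, 0, 0, -8, 0, 255, 0, 0, -6, 0, 255, 0, 0, -4, 0, 255, 0, 0, 0, 0]'

```text
t: 11.45
eef_pos: [0.5255, 0.3237, 0.1378]
tool_rot: [-0.0, 0.719, 0.695, -0.001]
contact_force: [0.6, 1.0, -5.5]
gripper_width: 0.579
grasp_force: 27.9
```

Emit:
carry_out --targets '[255, 0, 0, -4, 0, 255, 0, 0, -3, 0, 255, 0, 0, 0, 0]'

```text
t: 11.75
eef_pos: [0.5257, 0.3238, 0.1313]
tool_rot: [-0.0, 0.719, 0.695, -0.0]
contact_force: [-0.1, -0.3, -5.7]
gripper_width: 0.584
grasp_force: 27.9
```

Emit:
carry_out --targets '[255, 0, 0, -4, 0, 255, 0, 0, -3, 0, 255, 0, 0, 0, 0]'

```text
t: 12.05
eef_pos: [0.5272, 0.3286, 0.1294]
tool_rot: [-0.002, 0.718, 0.696, 0.004]
contact_force: [-6.7, 4.2, 20.7]
gripper_width: 0.579
grasp_force: 32.6
```

Emit:
carry_out --targets '[255, 0, 4, 3, 0, 255, 0, 0, 0, 0]'

```text
t: 12.25
eef_pos: [0.5267, 0.3299, 0.1294]
tool_rot: [-0.0, 0.718, 0.696, 0.002]
contact_force: [-2.7, 2.2, 8.5]
gripper_width: 0.582
grasp_force: 30.3
```

```bash
python3 tilt.py
python3 - <<'E'
from h import *
a=cv2.imread('pics/t.png')[100:300,70:270]; b=shot('top')['frame'][200:320,110:270,::-1]
a=cv2.resize(a,(400,400)); b=cv2.resize(b,(400,300)); b=cv2.copyMakeBorder(b,0,100,0,0,0)
cv2.imwrite('pics/g6.png',np.hstack([a,b]))
E
```

```text
tool px 173 212 rect [155. 218.] [83. 84.] 90.0 contour line deg -9.805635
vertical px deg -97.44188797495318
[ 0.5688725   0.64366888 -0.01383629] [-1.86506291  2.51188913  8.37563665] [0.52672958 0.32983884 0.12941897]
```

View pics/g6.png

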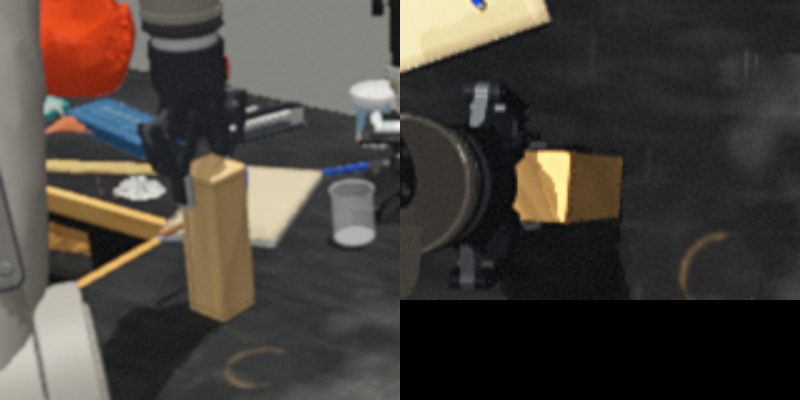

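The box is standing nearly flat on the bench with its heavy end down, and the pads are about 17 mm off centre. I'll release it and measure.

Emit:
carry_out --targets '[200, 0, 0, 0, 0, 150, 0, 0, 0, 0, 0, 0, 0, 0, 0, 0, 0, 0, 0, 0, 0, 0, 0, 0, 0, 0, 0, 0, 0, 0, 0, 0, 0, 0, 0]'

```text
t: 13.05
eef_pos: [0.526, 0.3277, 0.1275]
tool_rot: [0.0, 0.719, 0.695, -0.0]
contact_force: [0.4, 0.2, 0.9]
gripper_width: 0.999
grasp_force: 0.0
```

```bash
cat > top.py <<'E'
from h import *
c=shot('top'); im=c['frame']; o=bot.get_obs(); print(o['eef_pos'],o['contact_force'],o['gripper_width'])
hsv=cv2.cvtColor(im,cv2.COLOR_RGB2HSV); 
for lo in (70,165):
    m=cv2.inRange(hsv,(10,60,lo),(35,255,255)); mm=np.zeros_like(m); mm[240:305,150:225]=m[240:305,150:225]
    k=max(cv2.findContours(mm,0,1)[0],key=cv2.contourArea)[:,0,:]
    print(lo,k.min(0),k.max(0),[(int(y),int(k[k[:,1]==y][:,0].max())) for y in range(k[:,1].min()+2,k[:,1].max()-1,4)])
    print(onz(c,k[:,0].max()+.5,274,.17 if lo>100 else 0.0), [onz(c,170,y,.17)[0].round(4) for y in (k[:,1].min()-.5,k[:,1].max()+.5)])
    print([(x,[int(f(k[k[:,0]==x][:,1])) for f in (min,max)]) for x in range(k[:,0].min()+2,k[:,0].max()-1,5)])
E
python3 top.py
```

```text
[0.52593702 0.32773768 0.12754913] [ 0.24081117  0.10313014 -0.26631411] 0.9950286481076227
70 [155 260] [198 289] [(262, 184), (266, 198), (270, 198), (274, 197), (278, 197), (282, 196), (286, 196)]
[0.5261565  0.29515051 0.        ] [np.float64(0.552), np.float64(0.4992)]
[(157, [262, 288]), (162, [260, 288]), (167, [260, 289]), (172, [261, 288]), (177, [262, 288]), (182, [262, 287]), (187, [263, 287]), (192, [263, 286])]
165 [157 261] [172 283] [(263, 172), (267, 172), (271, 172), (275, 171), (279, 171)]
[0.52642554 0.29463908 0.17      ] [np.float64(0.5502), np.float64(0.5097)]
[(159, [261, 268]), (164, [262, 273]), (169, [261, 282])]
```

The box stands upright at centre (0.526, 0.320). I'll regrip it centred at 80 N and lift.

Emit:
carry_out --targets '[0, 0, -4, 0, 0, 0, 0, -4, 0, 0, 0, 0, 0, 0, 0, 255, 0, 0, 0, 0, 255, 0, 0, 0, 0, 255, 0, 0, 0, 0, 255, 0, 0, 0, 0, 255, 0, 0, 0, 0]' --newtons 80

```text
t: 13.9
eef_pos: [0.5259, 0.3203, 0.128]
tool_rot: [-0.0, 0.719, 0.695, 0.0]
contact_force: [-1.6, 0.3, 3.8]
gripper_width: 0.58
grasp_force: 84.0
```

Emit:
carry_out --targets '[255, 0, 0, 10, 0, 255, 0, 0, 20, 0, 255, 0, 0, 20, 0, 255, 0, 0, 20, 0, 255, 0, -10, 0, 0, 255, 2, -20, 0, 0.3, 255, 3, -30, 0, 0.3, 255, 3, -30, 0, 0.3, 255, 3, -35, 0, 0.3, 255, 3, -35, 0, 0.3, 255, 3, -35, 0, 0.3, 255, 3, -35, 0, 0.3, 255, 3, -35, 0, 0.3, 255, 3, -35, 0, 0.3, 255, 3, -35, 0, 0.3, 255, 2, -35, 0, 0, 255, 1, -30, 0, 0, 255, 1, -30, 0, 0, 255, 0, -20, 0, 0, 255, 0, -10, 0, 0]'

```text
t: 15.9
eef_pos: [0.5569, -0.1434, 0.1965]
tool_rot: [-0.0, 0.702, 0.713, -0.001]
contact_force: [0.6, -0.0, -5.8]
gripper_width: 0.575
grasp_force: 84.3
```

Emit:
carry_out --targets '[255, 0, 0, 0, 0, 255, 0, 0, 0, 0]'

```text
t: 16.1
eef_pos: [0.5585, -0.1389, 0.197]
tool_rot: [-0.001, 0.7, 0.714, -0.0]
contact_force: [-0.2, 0.8, -5.6]
gripper_width: 0.579
grasp_force: 84.3
```

Run:
```python
from h import *
o=bot.get_obs(); print(o['torque'],o['contact_force'],o['eef_pos'],o['tool_rot'])
```

```text
[ 0.04457618  0.03905221 -0.00206887] [-0.20279673  0.81289667 -5.57849193] [ 0.55849615 -0.13890713  0.19703467] [-7.85699131e-04  6.99957734e-01  7.14183834e-01 -6.18228031e-05]
```

Emit:
carry_out --targets '[255, 0, 0, -12, 0, 255, 0, 0, -12, 0, 255, 0, 0, -8, 0, 255, 0, 0, -4, 0, 255, 0, 0, 0, 0, 255, 2, 0, 0, 0, 255, 2, 0, 0, 0, 255, 0, 0, 0, 0, 255, 0, 0, 0, 0]'

```text
t: 17.0
eef_pos: [0.5632, -0.1401, 0.162]
tool_rot: [0.0, 0.7, 0.714, 0.0]
contact_force: [0.5, 0.5, -5.6]
gripper_width: 0.575
grasp_force: 84.3
```

Emit:
carry_out --targets '[255, 2, 0, 0, 0, 255, 0, 0, 0, 0]'

```text
t: 17.2
eef_pos: [0.5653, -0.14, 0.1618]
tool_rot: [0.0, 0.7, 0.714, 0.0]
contact_force: [-0.0, -0.0, -5.4]
gripper_width: 0.576
grasp_force: 84.3
```

Emit:
carry_out --targets '[255, 2, 0, 0, 0, 255, 0, 0, 0, 0]'

```text
t: 17.4
eef_pos: [0.5663, -0.1401, 0.1615]
tool_rot: [-0.001, 0.7, 0.714, -0.001]
contact_force: [-1.5, -0.5, -4.7]
gripper_width: 0.573
grasp_force: 84.5
```

Emit:
carry_out --targets '[255, 0, 0, -2, 0, 255, 1, 0, 0, 0, 255, 0, 0, 0, 0]'

```text
t: 17.7
eef_pos: [0.5666, -0.1401, 0.1591]
tool_rot: [-0.001, 0.7, 0.714, -0.001]
contact_force: [-5.2, -0.6, -4.4]
gripper_width: 0.573
grasp_force: 84.6
```

Emit:
carry_out --targets '[255, 2, 0, 0, 0, 255, 0, 0, 0, 0]'

```text
t: 17.9
eef_pos: [0.5672, -0.1403, 0.1589]
tool_rot: [-0.002, 0.7, 0.714, -0.002]
contact_force: [-8.3, 0.3, -1.5]
gripper_width: 0.577
grasp_force: 85.3
```

It's touching the strip, with -8 N in x. Now I'll lower it the last bit and release gently.

Emit:
carry_out --targets '[255, -1, 0, -1.5, 0, 255, 0, 0, -1, 0, 255, 0, 0, 0, 0]'

```text
t: 18.2
eef_pos: [0.5669, -0.1404, 0.1576]
tool_rot: [-0.002, 0.7, 0.714, -0.001]
contact_force: [-9.8, 0.1, 6.3]
gripper_width: 0.577
grasp_force: 86.0
```

Emit:
carry_out --targets '[255, -1.5, 0, 0, 0, 255, 0, 0, 0, 0, 200, 0, 0, 0, 0, 150, 0, 0, 0, 0, 0, 0, 0, 0, 0, 0, 0, 0, 0, 0, 0, 0, 0, 0, 0, 0, 0, 0, 0, 0]'

```text
t: 19.0
eef_pos: [0.5684, -0.1401, 0.1577]
tool_rot: [0.001, 0.7, 0.714, 0.001]
contact_force: [-0.1, -0.1, 0.6]
gripper_width: 1.003
grasp_force: 0.0
```

Emit:
carry_out --targets '[0, 0, 0, 15, 0, 0, 0, 0, 25, 0, 0, 0, 0, 35, 0, 0, -20, 0, 5, 0, 0, -40, 0, 0, 0, 0, -40, 0, 0, 0, 0, -30, 0, 0, 0, 0, 0, 0, 0, 0]'

```text
t: 19.8
eef_pos: [0.434, -0.1407, 0.2379]
tool_rot: [-0.001, 0.701, 0.713, 0.001]
contact_force: [0.6, 0.6, -0.5]
gripper_width: 1.001
grasp_force: 0.0
```

Run:
```python
from h import *
a=shot('scene')['frame'][140:360,260:480]; b=shot('top')['frame'][180:345,340:480]
a=cv2.resize(a,(440,440),interpolation=2); b=cv2.resize(b,(350,412),interpolation=2); b=cv2.copyMakeBorder(b,0,28,0,0,0)
cv2.imwrite('pics/g7.png',np.hstack([a,b])[:,:,::-1]); o=bot.get_obs();print(o['eef_pos'],o['contact_force'])
```

```text
[ 0.43803732 -0.14016997  0.23847779] [0.78691483 0.94204322 0.72637263]
```

View pics/g7.png

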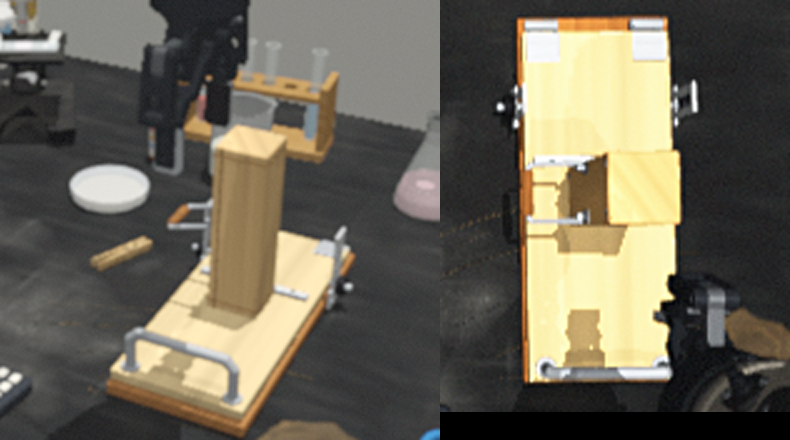

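The box stands upright, square against the strip on its handle side, with the bail towards +y. Next is the handle bar at about (0.4245, -0.142, 0.0675).

Emit:
carry_out --targets '[0, -5, 0, -30, 0, 0, -5, 0, -40, 0, 0, -3.5, 0, -40, 0, 0, 0, 0, -40, 0, 0, 0, 0, -30, 0, 0, 0, 0, -10, 0, 0, 0, 0, 0, 0]' --newtons 50

```text
t: 20.6
eef_pos: [0.4244, -0.1402, 0.0464]
tool_rot: [-0.001, 0.7, 0.714, -0.001]
contact_force: [-0.5, 0.3, 0.7]
gripper_width: 1.001
grasp_force: 0.0
```

Emit:
carry_out --targets '[150, 0, 0, 0, 0, 200, 0, 0, 0, 0, 255, 0, 0, 0, 0, 255, 0, 0, 0, 0, 255, 0, 0, 0, 0, 255, 0, 0, 0, 0, 255, 0, 0, 0, 0, 255, 0, 0, 0, 0]'

```text
t: 21.4
eef_pos: [0.4235, -0.14, 0.0476]
tool_rot: [-0.0, 0.7, 0.714, 0.0]
contact_force: [-2.2, -0.5, 8.4]
gripper_width: 0.093
grasp_force: 48.8
```

Emit:
carry_out --targets '[255, 0.4, 0, 2, 0, 255, 0.7, 0, 3.5, 0, 255, 0.7, 0, 3.5, 0, 255, 0.7, 0, 3.5, 0, 255, 0.7, 0, 3.5, 0, 255, 0.7, 0, 3.5, 0, 255, 0.7, 0, 3.2, 0]'

```text
t: 22.1
eef_pos: [0.4278, -0.1399, 0.07]
tool_rot: [-0.001, 0.7, 0.714, -0.0]
contact_force: [-0.9, -1.1, -13.7]
gripper_width: 0.095
grasp_force: 48.5
```

Emit:
carry_out --targets '[255, 0.9, 0, 3.2, 0, 255, 0.9, 0, 3.2, 0, 255, 0.9, 0, 3.2, 0, 255, 0.9, 0, 3.2, 0, 255, 0.9, 0, 3.2, 0, 255, 0.9, 0, 3.1, 0, 255, 1, 0, 3.1, 0, 255, 1.1, 0, 3.1, 0, 255, 1.1, 0, 3.1, 0, 255, 1.2, 0, 3.1, 0, 255, 1.2, 0, 3.1, 0, 255, 1.2, 0, 3.1, 0, 255, 1.2, 0, 3.1, 0, 255, 1.2, 0, 3.1, 0]'

```text
t: 23.5
eef_pos: [0.4417, -0.1396, 0.1136]
tool_rot: [-0.001, 0.7, 0.714, -0.001]
contact_force: [-5.4, 1.2, -11.8]
gripper_width: 0.095
grasp_force: 48.4
```

Emit:
carry_out --targets '[255, 1.3, 0, 3, 0, 255, 1.3, 0, 3, 0, 255, 1.4, 0, 3, 0, 255, 1.4, 0, 3, 0, 255, 1.4, 0, 3, 0, 255, 1, 0, 2, 0, 255, 0, 0, 0, 0]'

```text
t: 24.2
eef_pos: [0.4493, -0.1394, 0.1307]
tool_rot: [-0.002, 0.7, 0.714, -0.001]
contact_force: [-7.5, 1.3, -6.0]
gripper_width: 0.097
grasp_force: 49.0
```

Emit:
carry_out --targets '[255, 0.3, 0, 2, 0, 255, 0.3, 0, 1.5, 0, 255, 0, 0, 0, 0]'

```text
t: 24.5
eef_pos: [0.4511, -0.1394, 0.1344]
tool_rot: [-0.001, 0.7, 0.714, 0.0]
contact_force: [-5.5, 1.8, -8.7]
gripper_width: 0.098
grasp_force: 48.9
```

Emit:
carry_out --targets '[255, 0.5, 0, 1.5, 0, 255, 0.5, 0, 1.5, 0, 255, 0, 0, 0, 0]'

```text
t: 24.8
eef_pos: [0.4526, -0.1394, 0.1376]
tool_rot: [-0.0, 0.7, 0.714, 0.0]
contact_force: [-4.8, 3.0, -9.4]
gripper_width: 0.097
grasp_force: 48.8
```

Emit:
carry_out --targets '[255, 0.6, 0, 1.5, 0, 255, 0.6, 0, 1.5, 0, 255, 0, 0, 0, 0]'

```text
t: 25.1
eef_pos: [0.4526, -0.1394, 0.138]
tool_rot: [-0.001, 0.7, 0.714, -0.001]
contact_force: [4.0, 0.2, -39.9]
gripper_width: 0.095
grasp_force: 48.9
```

Emit:
carry_out --targets '[255, 0.6, 0, 1.5, 0, 255, 0.6, 0, 1.5, 0, 255, 0, 0, 0, 0]'

```text
t: 25.4
eef_pos: [0.4525, -0.1392, 0.14]
tool_rot: [-0.002, 0.7, 0.714, -0.002]
contact_force: [3.2, -1.1, -47.6]
gripper_width: 0.094
grasp_force: 47.9
```

The force jump shows the board has reached its stop. I'll ease off and release.

Emit:
carry_out --targets '[255, -0.5, 0, -1.5, 0, 255, 0, 0, 0, 0]'

```text
t: 25.6
eef_pos: [0.4525, -0.1392, 0.1398]
tool_rot: [-0.002, 0.7, 0.714, -0.001]
contact_force: [-0.2, 1.7, -33.6]
gripper_width: 0.095
grasp_force: 49.3
```

Emit:
carry_out --targets '[255, 0, 0, -1.3, 0, 255, 0, 0, 0, 0]'

```text
t: 25.8
eef_pos: [0.4526, -0.1392, 0.1396]
tool_rot: [-0.002, 0.7, 0.714, -0.001]
contact_force: [-5.6, 4.1, -17.7]
gripper_width: 0.095
grasp_force: 50.9
```

Emit:
carry_out --targets '[220, 0, 0, 0, 0, 180, 0, 0, 0, 0, 0, 0, 0, 0, 0, 0, 0, 0, 0, 0, 0, 0, 0, 0, 0, 0, 0, 0, 0, 0, 0, 0, 0, 0, 0]'

```text
t: 26.5
eef_pos: [0.4548, -0.1402, 0.1407]
tool_rot: [0.0, 0.7, 0.714, 0.0]
contact_force: [0.4, 0.1, 0.2]
gripper_width: 1.0
grasp_force: 0.0
```

Emit:
carry_out --targets '[0, 0, 0, 10, 0, 0, 0, 0, 20, 0, 0, 0, 0, 30, 0, 0, 0, 20, 30, 0, 0, 0, 40, 20, 0, 0, 0, 45, 0, 0, 0, 0, 45, 0, 0, 0, 0, 45, 0, 0, 0, 0, 45, 0, 0, 0, 0, 20, 0, 0, 0, 0, 0, 0, 0]'

```text
t: 27.6
eef_pos: [0.4543, 0.1234, 0.2511]
tool_rot: [0.0, 0.698, 0.716, 0.001]
contact_force: [0.4, 0.3, -0.9]
gripper_width: 1.003
grasp_force: 0.0
```

Run:
```python
from h import *
o=bot.get_obs(); print(o['eef_pos'],o['contact_force'])
c=shot('scene','f.png'); t=shot('top','ft.png'); 
# expected geometry at theta
hx,hz=.710,.0215
def b2w(a,y,n,th):  # along board from hinge (neg), normal offset from hinge-level plane
    return [hx+a*np.cos(th)+n*np.sin(th), y, hz-a*np.sin(th)+n*np.cos(th)]
for th in (.30,.32):
    for nm,a,n in (('handle',-.2855,.046),('boxtopfront',-.1185,.178),('boxtopback',-.1685,.178)):
        p=b2w(a,-.14,n,th); print(th,nm,np.round(p,3),np.round(proj(c,p)),np.round(proj(t,p)))
im=t['frame']; hsv=cv2.cvtColor(im,cv2.COLOR_RGB2HSV)
g=cv2.inRange(hsv,(0,0,110),(180,50,255)); ys,xs=np.nonzero(g[290:345,380:436]); print('handle top rows',np.bincount(ys+290)[290:])
m=cv2.inRange(hsv,(15,40,150),(35,255,255)); k=max(cv2.findContours(m[170:350,360:460],0,2)[0],key=cv2.contourArea)
print(cv2.minAreaRect(k))
ims=c['frame']; hs=cv2.cvtColor(ims,cv2.COLOR_RGB2HSV); m=cv2.inRange(hs,(12,40,70),(30,255,255))
for v in range(150,330,12):
    x=np.nonzero(m[v,300:470])[0]+300; print(v,(x.min(),x.max(),len(x)) if len(x) else None, end=' ')
```

```text
[0.4542735  0.12343747 0.25110759] [ 0.4154002   0.28685346 -0.89841903]
0.3 handle [ 0.451 -0.14   0.15 ] [358. 264.] [416. 319.]
0.3 boxtopfront [ 0.649 -0.14   0.227] [405. 180.] [426. 204.]
0.3 boxtopback [ 0.602 -0.14   0.241] [396. 182.] [428. 231.]
0.32 handle [ 0.453 -0.14   0.155] [359. 261.] [417. 318.]
0.32 boxtopfront [ 0.654 -0.14   0.228] [406. 179.] [426. 201.]
0.32 boxtopback [ 0.606 -0.14   0.243] [397. 180.] [428. 228.]
handle top rows [ 0  0  0  0  0  0  0  0  0  1  1  0  0  0  0  1  1  0  0  1  0  0  0  0
  0  0  7 42 46 47 49 49  7  6  7  9  9  6  8]
((49.54376983642578, 89.49903869628906), (143.95089721679688, 72.20166778564453), 88.74555206298828)
150 None 162 None 174 (np.int64(349), np.int64(377), 29) 186 (np.int64(349), np.int64(428), 59) 198 (np.int64(348), np.int64(427), 59) 210 (np.int64(336), np.int64(426), 66) 222 (np.int64(351), np.int64(408), 36) 234 (np.int64(371), np.int64(406), 36) 246 (np.int64(369), np.int64(404), 36) 258 (np.int64(369), np.int64(419), 51) 270 (np.int64(305), np.int64(437), 101) 282 (np.int64(324), np.int64(424), 96) 294 (np.int64(344), np.int64(421), 78) 306 (np.int64(333), np.int64(414), 82) 318 (np.int64(323), np.int64(406), 84)
```

Run:
```python
import cv2
t=cv2.imread('pics/ft.png',0); c=cv2.imread('pics/f.png',0)
print('top col 432 rows190-240',t[190:240,432].tolist()); print('row 215 cols 390-450',t[215,390:450].tolist()); print('scene col359 rows 248-280',c[248:280,359].tolist())
from h import *
print(bot.hand_in())
```

```text
top col 432 rows190-240 [31, 33, 49, 70, 88, 82, 94, 105, 111, 151, 175, 201, 210, 229, 225, 224, 228, 228, 230, 228, 229, 229, 228, 226, 223, 219, 216, 221, 224, 226, 229, 229, 229, 230, 232, 235, 235, 233, 230, 199, 109, 111, 121, 125, 126, 132, 129, 126, 123, 121]
row 215 cols 390-450 [237, 238, 238, 235, 233, 230, 230, 230, 231, 233, 233, 233, 236, 238, 194, 83, 75, 81, 81, 74, 132, 242, 244, 241, 236, 232, 228, 230, 223, 223, 226, 229, 230, 235, 233, 230, 230, 230, 227, 225, 221, 218, 219, 224, 226, 227, 227, 228, 230, 228, 210, 255, 157, 35, 33, 37, 38, 41, 38, 42]
scene col359 rows 248-280 [63, 61, 65, 103, 152, 148, 95, 46, 101, 186, 218, 212, 185, 148, 130, 180, 219, 233, 233, 232, 230, 229, 229, 229, 230, 232, 231, 231, 229, 228, 222, 220]
the job is handed in; nothing more can be done
None
```

I handed the job in after about 28 s: the box stands heavy end down against the handle side of the strip, the board is raised to its stop and staying up, and the arm is clear; the last readings before hand-in fit this, but the verdict wasn't shown.

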